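# Lock out the shrimp-tank air valve and take off its unmarked bayonet cap

## Task

First push the red-headed lock pin all the way down through the eyelet of the black air valve's steel lever, so that the air stays shut, and leave it there. Then take off the valve's orange cap: nothing shows whether its twist-lock thread is left- or right-handed, so try it both ways until you find the way it turns, turn it to the far stop and lift it straight off. Finish while still holding the cap in the gripper, still, about 10 cm above its seat, without disturbing the other things on the plank.

Things in the scene. Friction and masses are not known exactly. Their poses are not given: they have to be found in the camera images.
- pin: Lock pin, upright and loose in its rack at the start, 50 g, 71 mm long: steel shank 8 mm thick, 38 mm long, with a chamfered tip; steel collar 20 mm wide from 38 to 41 mm above the tip; round red head 14 mm wide from 41 to 71 mm above the tip. Origin at the tip (lowest point) on its axis; z up along the pin.
- rack: Pale wooden block 56 x 56 x 46 mm on the plank, fixed, holding the pin upright in a 13 mm hole in the middle of its top; the pin's collar rests on the top. It stands left or right of the valve, swapping with the hide. Origin: centre of its underside.
- valve: Black air valve screwed to the plank (fixed). Origin on the plank right under the cap's axis; z up. Housing 54 mm wide (x), 40 mm high. Along its +y from the origin: the cap's socket at 0, a low grey shut-off knob at 58 mm (top 49 mm high), from it a flat steel lever to the eyelet at 120 mm. Two brass hose barbs stick out at +x.
- lock_hole (a point): Centre of the upper mouth of the lever's eyelet, 120 mm from the valve's origin along the valve's y, 46 mm above the plank. The hole is 12 mm wide, slightly chamfered, and goes straight down through the 6 mm lever and the 40 mm lug below it. With the pin fully in, its collar rests on the lever and its tip lies 38 mm below this point.
- cap_seat (a point): Centre of the cap's seat, 40 mm above the plank, over the valve's origin; the locked cap's origin lies here. Twist-lock: the wrong way it stops firmly within 7 degrees; the right way it turns easily 60 degrees to a firm stop, and only there (within about 5) lifts straight up, clear after 40 mm. Which way is right (from above) changes from start to start and cannot be seen.
- cap: Orange cap, loose, 70 g. Round flange 48 mm wide, 6 mm thick; on it an upright grip bar 44 mm long (along the cap's x), 14 mm thick (y), from 6 to 40 mm above the origin. Origin: centre of the flange's underside, z up; below it a steel stem with a hidden 28 mm cross bar reaches 30 mm down into the socket. While locked, the cap's x lies along the valve's y (within 3 degrees).
- plank: Teak plank 460 x 1040 x 22 mm, fixed; its top is 22 mm above the work surface. Origin: centre of its underside.
- tank: Small dry glass shrimp tank 220 x 180 x 190 mm, fixed at the plank's left end. Origin: centre of its underside.
- hide: Bystander: round blue ceramic hide, 92 mm wide, 58 mm high; left or right of the valve. Origin: centre of its underside.
- dish: Bystander: green feeding dish (60 mm wide) on a slender glass stem with a 72 mm glass foot, 108 mm high, behind the valve. Origin: centre of its underside.
- tweezers: Bystander: curved steel tweezers 140 mm long, lying behind the valve. Origin near the middle, on the underside.
- food: Bystander: small food jar 52 mm wide, 75 mm high. Origin: centre of its underside.
- scraper: Bystander: grey glass scraper block 50 x 70 x 34 mm. Origin: centre of its underside.

How it is judged:
By the outcome, as a careful person would: the job done as asked, in the order asked, and still so for the second after the job is handed in, while the arm keeps its last pose, push and grip.
It also fails if it takes over 59 s, if anything falls off the work surface, if the arm or the gripper's body presses on something with over 40 N, if the wrist force passes 120 N, or if a joint passes its speed limit or range.

## Robot

A 7-joint arm with a two-finger parallel gripper is mounted at the origin on the work surface. World frame = base frame: x ahead of the robot, y to its left, z up, the work surface at z = 0. Lengths are in mm, angles in rad, forces in N, time in s.
With the tool pointing down it reaches from about 400 to 750 mm from the base axis. Payload 19.5 kg.
Tool frame: the origin (TCP) lies midway between the tips of the shut fingers; the grasp point (between the pads) lies 19 mm behind it; z points along the fingers, y is the direction in which the jaws open and shut (so a half turn about z gives the same grasp; the last joint's range is limited). The gripper opens to 85 mm and grips with 20 to 120 N. Pads are 22 mm wide; open, the fingers measure 114 mm over their backs; the gripper's body (76 mm by 85 mm) begins 54 mm behind the grasp point. The pads swing forward as they close: fully open they stand 13 mm farther back than shut.
Start: joints at [-1.209, 0.707, -0.028, 1.485, 0.022, 0.951, -0.075], TCP at [225.912, 528.733, 231.268] pointing down, gripper open.
Joint ranges: [-2.71, 2.71], [-0.32, 2.16], [-1.57, 1.52], [0, 2.45], [-1.46, 4.6], [0, 2.02], [-2.83, 2.83]. Speed limits (rad/s): [1.89, 1.89, 2.57, 2.57, 3.01, 3.01, 3.01].

## Interface

Orientations are given as a 3x3 rotation matrix whose columns are the frame's x, y, z axes.
In Python, from bench import * gives the robot as it stands.
- The arm moves only by the tool arm_command, never from a script. Its arguments are lists of equal length, an entry for each row: "travel": the shift along the tool's x, y, z in m, a list of three; "delta_rot": the turn, a rotation vector about the tool's x, y, z in degrees, a list of three. In form: {"travel": [[x, y, z], ...], "delta_rot": [[wx, wy, wz], ...]}. A call has 1 to 12 rows; each row is the pose to reach, as a shift and turn from the pose commanded when the call began, along the tool's axes at that moment; what a row does not reach only later rows make up. A row lasts 1/12 s, in which the tool goes at most 41.7 mm and 7.16 degrees, less where a joint would pass 70% of its speed; a pose out of reach is approached as far as the arm can. A call with a gripper value outside its range is refused whole. "grip" is the finger opening in m, from 0 to 0.0854, set as the call begins (left out, the last holds). The fingers move at their own pace and stop on an object; the grip force is fixed at half the most. Time passes only in rows, so rows that repeat a pose let the fingers close. It gives the time, the measured TCP pose, the force and the opening at its end, in the units of the state.
- sense(): the state, without advancing time (a new reading comes with each control period).
- snapshot(name): name is "scene" or "top" or "wrist"; returns (picture, depth): 384x512x3 uint8, red, green, blue; 384x512 float32, mm along the optical axis (not along the pixel's ray), 0 where there is no reading.
- camera_model(name): a dict with "fov_y" (degrees; the focal length in pixels is half the picture's height over the tangent of half this angle, whatever the lens; pixels are square), "cx", "cy" (the principal point, pixels), "rvec" (rotation vector, rad) and "tvec" (3), from world to camera coordinates, as OpenCV has them. Camera axes: x right, y down, z forward; pixel columns grow to the right and rows downward; lengths in mm; the calibration is good to about 2 mm. The wrist camera is an equidistant fisheye: a pixel r from the principal point sees the ray r / f radians off the axis. A picture is of the moment at which its call begins: read the wrist's pose just before it. camera_model takes no time and is no camera call; for the wrist camera it gives the pose at the moment of the call.
- job_done(): hands the job in, once; it reports no verdict.
Trained networks look in the newest picture that a camera, given by its name, has taken for a name from the list of things; names that differ only in an ending like _2 or _b are one class to them, and where a whole thing is asked for, a point or a joint stands for the part that bears it (a point fixed in the world has none). Each returns a list of dicts, best first, with "conf" (0 to 1); they miss things now and then, are a little off and sometimes report something else, mostly with a low value. They report only what shows in the picture. A call takes as long as a camera call.
- search_frame(camera, query): "at" ([column, row] as shares, 0 to 1, of the picture: columns of its width, rows of its height, amid what is visible of it).
- silhouettes(camera, query): "mask" (384x512 bool, what is visible of it) and "at" ([column, row] as shares, 0 to 1, of the picture: columns of its width, rows of its height, amid what is visible of it).
- spot_point(camera, query): "at" ([column, row] as shares, 0 to 1, of the picture: columns of its width, rows of its height: a listed point, or the origin of a listed thing).
The state is a dict: "time_s": time; "joint_positions": joint angles; "joint_velocities": joint speeds; "tau": joint torques, N m; "tool_pos": TCP position; "tcp_rot": TCP orientation; "contact_force": force on the tool from outside, world axes, zero at the start; "ft_torque": the same for the moment, N m; "width": finger opening in mm.
Only numpy, scipy, OpenCV 4.12 (cv2) and the standard library are available. Lean on these libraries where they do the work, as an engineer would, in place of code of your own. Each camera call takes 0.05 s, during which the arm holds its last target.

## Working session

There is one attempt and no reset: what is moved stays moved. The work goes in short steps, Python scripts to look and compute and a tool call to move; the robot and the scene stay as the last step left them, time stands still between calls to the robot, and variables do not carry over. Pictures are saved under pics/ and viewed, and the job is handed in when it is done.

Besides the shell and the picture viewer there is one more tool, called after "Request:" by a JSON object that holds its "fn" and its "kwargs", one argument or row to a line. arm_command: Moves the arm, as the interface text tells. Its arguments: {"type":"object","properties":{"travel":{"type":"array","items":{"type":"array","items":{"type":"number"}}},"delta_rot":{"type":"array","items":{"type":"array","items":{"type":"number"}}},"grip":{"type":"number"}},"required":["travel","delta_rot"]}

```bash
mkdir -p pics
cat > h.py <<'E'
from bench import *
import numpy as np, cv2
def save(n,img): cv2.imwrite('pics/'+n+'.png',img[:,:,::-1])
def cam(name):
    m=camera_model(name); R=cv2.Rodrigues(np.array(m['rvec'],float))[0]; t=np.array(m['tvec'],float).ravel()
    f=192/np.tan(np.radians(m['fov_y'])/2); return f,m['cx'],m['cy'],R,t
def ray(name,u,v,c=None):
    f,cx,cy,R,t=c or cam(name)
    x,y=(u-cx)/f,(v-cy)/f
    if name=='wrist':
        r=np.hypot(x,y); s=np.sinc(r/np.pi)  # sin r / r
        d=np.array([x*s,y*s,np.cos(r)])
    else: d=np.array([x,y,1.])
    return R.T@(-t),R.T@d
def atz(name,u,v,z,c=None):
    o,d=ray(name,u,v,c); return o+d*(z-o[2])/d[2]
def cloud(name,depth,c=None):
    f,cx,cy,R,t=c or cam(name)
    v,u=np.mgrid[0:384,0:512]; x=(u-cx)/f;y=(v-cy)/f
    if name=='wrist':
        r=np.hypot(x,y); s=np.sinc(r/np.pi); k=np.cos(r); x=x*s/k;y=y*s/k
    P=np.stack([x*depth,y*depth,depth],-1)
    return (P-t)@R
E
python3 - <<'E'
from h import *
s=sense(); print(s)
for n in ['scene','top','wrist']:
    p,d=snapshot(n); save(n+'0',p); np.save(n+'0.npy',d)
    print(n,camera_model(n))
    if n!='wrist':
        for q in ['pin','lock_hole','cap','cap_seat','valve','rack','hide','dish','tweezers']:
            for r in spot_point(n,q)[:1]: print(q,r['conf'],np.round(np.array(r['at'])*[512,384],1))
E
```

```text
{'time_s': 0.0, 'joint_positions': array([-1.20869938,  0.70710258, -0.02760734,  1.48497691,  0.02200984,
        0.95092092, -0.07545821]), 'joint_velocities': array([-0.00018056, -0.00038074, -0.00120643,  0.00159775,  0.00015906,
        0.00123475, -0.00064294]), 'tau': array([-4.53462708e-04, -8.83172822e+01,  1.23420998e+00, -2.36152697e+01,
        1.68698793e-02,  6.57622426e-03, -7.14242651e-05]), 'tool_pos': array([225.82968887, 528.51222823, 230.83299944]), 'tcp_rot': array([[-9.19591437e-01,  3.92875856e-01, -3.87390163e-04],
       [ 3.92876044e-01,  9.19590856e-01, -1.03483385e-03],
       [-5.03207825e-05, -1.10382066e-03, -9.99999390e-01]]), 'contact_force': array([-0.22322777, -0.2156246 , -0.17042612]), 'ft_torque': array([-0.00194021,  0.00591369,  0.05399794]), 'width': 85.4258440125141}
scene {'fov_y': 55.81010314681073, 'cx': 253.62258070031007, 'cy': 188.32554562481752, 'rvec': array([ 1.98868256,  1.766397  , -0.54460571]), 'tvec': array([-140.1994804 , -443.9670016 , 1286.86199592])}
pin 0.68 [348.7 221.2]
lock_hole 0.88 [244.8 170.8]
cap 0.64 [198.6 169.1]
cap_seat 0.67 [198.6 168.9]
valve 0.72 [199.9 180.3]
rack 0.96 [103.2 169.6]
hide 0.94 [320.  157.6]
dish 0.63 [287.8 239.4]
tweezers 0.64 [197.  258.5]
top {'fov_y': 57.11991839492434, 'cx': 255.6883651574438, 'cy': 187.2446891347615, 'rvec': array([ 2.17885339, -2.16544139,  0.05074853]), 'tvec': array([  94.20187813,  616.92249007, 1015.87563597])}
pin 0.61 [403.5 245.1]
lock_hole 0.95 [270.4 213. ]
cap 0.69 [309.4 224.3]
cap_seat 0.84 [312.8 223.5]
valve 0.56 [308.3 225.7]
rack 0.56 [402.  244.2]
hide 0.92 [196.  236.8]
dish 0.71 [240.2 152.7]
tweezers 0.42 [315.7 143.6]
wrist {'fov_y': 65.70646984690485, 'cx': 252.87120959812043, 'cy': 192.75298459238684, 'rvec': array([-2.39808809, -1.58230384, -0.24689139]), 'tvec': array([-573.83699014,  -40.20585557,  379.99149224])}
```

View pics/top0.png

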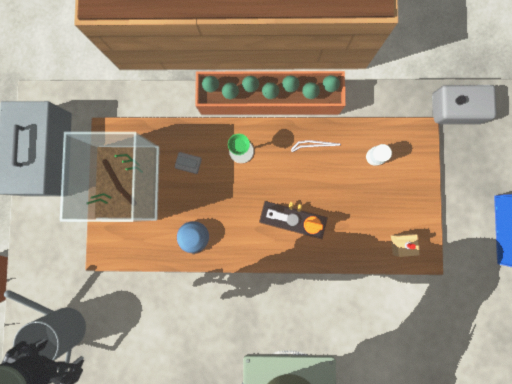

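View pics/scene0.png

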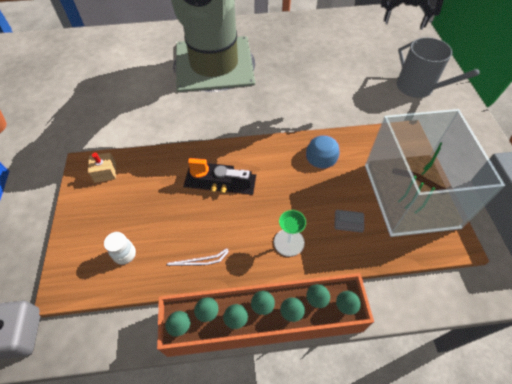

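View pics/wrist0.png

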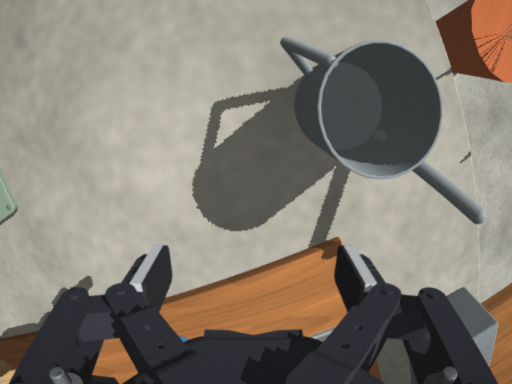

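Run:
```python
from h import *
z0=22
for q,u,v,z in [('lock',270.4,213,68),('seat',312.8,223.5,62),('cap',309.4,224.3,62),('rack',402,244.2,22),('hide',196,236.8,22),('dish',240.2,152.7,22),('tw',315.7,143.6,22)]:
    print(q,atz('top',u,v,z).round(1))
for q,u,v,z in [('lock',244.8,170.8,68),('seat',198.6,169,62),('rack',103.2,169.6,22),('hide',320,157.6,22)]:
    print(q,atz('scene',u,v,z).round(1))
d=np.load('top0.npy');p=cv2.imread('pics/top0.png')[:,:,::-1].astype(int)
P=cloud('top',d)
hsv=cv2.cvtColor(cv2.imread('pics/top0.png'),cv2.COLOR_BGR2HSV)
def st(n,m):
    Q=P[m]; print(n,len(Q),np.median(Q,0).round(1),np.percentile(Q,5,0).round(1),np.percentile(Q,95,0).round(1))
red=((hsv[...,0]<5)|(hsv[...,0]>174))&(hsv[...,1]>150)&(hsv[...,2]>80)&(d>0)
st('red',red)
for zl,zh in [(85,97)]:
    st('redtop',red&(P[...,2]>zl)&(P[...,2]<zh+15))
org=(hsv[...,0]>=6)&(hsv[...,0]<18)&(hsv[...,1]>170)&(d>0)
st('or',org)
m=org&(P[...,2]>95)&(P[...,2]<108); st('bar',m)
Q=P[m][:,:2]
if len(Q)>5:
    r=cv2.minAreaRect(Q.astype(np.float32)); print(r)
```

```text
lock [541.   55.1  68. ]
seat [512.4 -64.   62. ]
cap [510.1 -54.4  62. ]
rack [ 453.8 -325.6   22. ]
hide [469.8 272.2  22. ]
dish [719.3 144.9  22. ]
tw [747.1 -79.   22. ]
lock [534.1  57.3  68. ]
seat [509.  -62.3  62. ]
rack [ 448.  -329.8   22. ]
hide [480.6 273.8  22. ]
red 31 [ 456.  -319.5  101. ] [ 450.7 -327.1   88. ] [ 461.2 -316.3  105.1]
redtop 30 [ 456.  -319.7  101.1] [ 450.7 -327.1   88.7] [ 461.2 -316.3  105.1]
or 110 [519.4 -65.2  68.7] [488.9 -83.   62.6] [530.7 -41.2 102.3]
bar 16 [512.3 -73.7 102.1] [499.  -83.1  98.8] [518.3 -42.4 104. ]
((510.1747131347656, -61.58573532104492), (44.31867980957031, 12.707840919494629), 71.6784439086914)
```

```bash
cat >> h.py <<'E'
def rel(p,yaw=None,s=None):
    """world target -> tool travel (m), tool-z turn for tool y at yaw deg pointing down"""
    from scipy.spatial.transform import Rotation as Ro
    s=s or sense(); R=s['tcp_rot']; t=R.T@(np.array(p,float)-s['tool_pos'])/1000
    w=None
    if yaw is not None:
        a=np.radians(yaw); y=np.array([np.cos(a),np.sin(a),0]); z=np.array([0,0,-1.]); T=np.stack([np.cross(y,z),y,z],1)
        w=Ro.from_matrix(R.T@T).as_rotvec(degrees=True).round(2)
    print('travel',t.round(4),'rot',w)
E
python3 - <<'E'
from h import *
P=cloud('top',np.load('top0.npy'))
print(P[220,62],P[220,158],P[135,158])
rel([420,330,260]); rel([480,200,260],-12.8);rel([525,0,260],-12.8)
E
```

```text
[520.50433934 562.03561683 213.79031382] [517.95221081 386.19361982  20.80550849] [772.41460145 392.95586747  21.40445141]
travel [-0.2566 -0.1065 -0.0287] rot None
travel [-0.3628 -0.2024 -0.0287] rot [-1.000e-02  0.000e+00  7.966e+01]
travel [-0.4828 -0.3686 -0.0287] rot [-1.000e-02  0.000e+00  7.966e+01]
```

Request:
{"fn": "arm_command", "kwargs": {
  "travel": [
    [-0.03,-0.012,-0.029],
    [-0.067,-0.028,-0.029],
    [-0.104,-0.043,-0.029],
    [-0.141,-0.058,-0.029],
    [-0.178,-0.074,-0.029],
    [-0.215,-0.089,-0.029],
    [-0.25,-0.105,-0.029],
    [-0.28,-0.13,-0.029],
    [-0.307,-0.154,-0.029],
    [-0.334,-0.178,-0.029],
    [-0.363,-0.202,-0.029],
    [-0.385,-0.232,-0.029]
  ],
  "delta_rot": [
    [0,0,6],
    [0,0,12],
    [0,0,18],
    [0,0,25],
    [0,0,32],
    [0,0,39],
    [0,0,46],
    [0,0,53],
    [0,0,60],
    [0,0,67],
    [0,0,74],
    [0,0,79.66]
  ],
  "grip": 0.05
}}

```text
time_s: 2.05
tool_pos: [490.0, 162.6, 260.3]
tcp_rot: [[0.228, 0.974, 0.001], [0.974, -0.228, -0.0], [0.0, 0.001, -1.0]]
contact_force: [0.9, -0.3, 0.4]
width: 50.1
```

Run:
```python
from h import *
s=sense();print(s['time_s'],s['tool_pos'],s['tcp_rot'][:,1])
rel([480,200,260],-12.8);rel([510,0,260],-12.8)
```

```text
2.05 [490.00123989 162.64767657 260.26915269] [ 9.73752826e-01 -2.27606853e-01  7.44745972e-04]
travel [ 0.0341 -0.0182  0.0003] rot [ 0.04 -0.01 -0.36]
travel [-0.1538  0.0565  0.0003] rot [ 0.04 -0.01 -0.36]
```

Request:
{"fn": "arm_command", "kwargs": {
  "travel": [
    [-0.038,0.014,0],
    [-0.076,0.028,0],
    [-0.114,0.042,0],
    [-0.154,0.056,0],
    [-0.154,0.056,0],
    [-0.154,0.056,0]
  ],
  "delta_rot": [
    [0,0,-0.36],
    [0,0,-0.36],
    [0,0,-0.36],
    [0,0,-0.36],
    [0,0,-0.36],
    [0,0,-0.36]
  ]
}}

```text
time_s: 2.55
tool_pos: [509.4, -0.8, 260.4]
tcp_rot: [[0.219, 0.976, 0.0], [0.976, -0.219, -0.0], [-0.0, 0.0, -1.0]]
contact_force: [-0.8, 1.3, -0.1]
width: 50.0
```

Run:
```python
from h import *
s=sense();print(s['tool_pos'])
c=cam('wrist'); p,d=snapshot('wrist'); save('w1',p); np.save('w1.npy',d)
print('cam',c[3].T@-c[4], c[3][2])
for q,z in [('lock_hole',68),('cap_seat',62),('cap',62),('pin',30)]:
    for r in spot_point('wrist',q)[:2]:
        u,v=np.array(r['at'])*[512,384]; print(q,r['conf'],u,v,atz('wrist',u,v,z,c).round(1))
```

```text
[509.37606589  -0.78732502 260.43052304]
cam [526.71195869  73.95073762 403.33961118] [-0.06649953 -0.29733073 -0.95245591]
lock_hole 0.83 270.1824 115.19999999999999 [542.2  53.8  68. ]
cap 0.73 267.3152 214.8096 [514.  -64.5  62. ]
cap 0.49 401.5104 281.5872 [ 693.2 -221.7   62. ]
```

View pics/w1.png

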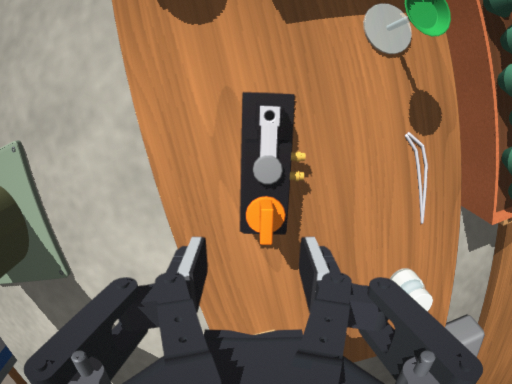

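```bash
cat >> h.py <<'E'
def wproj(P,c):
    f,cx,cy,R,t=c; q=R@np.array(P,float)+t; r=np.hypot(q[0],q[1]); th=np.arctan2(r,q[2]); return cx+f*th*q[0]/r, cy+f*th*q[1]/r
E
python3 - <<'E'
from h import *
im=cv2.imread('pics/w1.png'); c=cam('wrist'); d=np.load('w1.npy'); P=cloud('wrist',d,c)
g=im.max(2).astype(int)
sub=g[106:126,258:283]; print(sub)
m=np.zeros(g.shape,bool); m[108:124,261:279]=g[108:124,261:279]<90
v,u=np.nonzero(m); print('hole px',u.mean(),v.mean(),len(u),atz('wrist',u.mean(),v.mean(),68,c))
hsv=cv2.cvtColor(im,cv2.COLOR_BGR2HSV)
o=(hsv[...,0]>=5)&(hsv[...,0]<20)&(hsv[...,1]>170)&(hsv[...,2]>120); o[:190]=0;o[250:]=0;o[:,:240]=0;o[:,290:]=0
b=o&(P[...,2]>97)&(P[...,2]<107); Q=P[b]
print(len(Q),Q.mean(0),cv2.minAreaRect(Q[:,:2].astype(np.float32)))
fl=o&(P[...,2]>62)&(P[...,2]<73); Q=P[fl]; print(len(Q),np.median(Q,0)); print(cv2.minEnclosingCircle(Q[:,:2].astype(np.float32)))
rel([475,-320+0,220],-12.8)
E
```

```text
[[ 47  82 190 215 219 217 196 189 188 187 187 186 182 181 176 155 151 148
  145 134 120 107  77  50  43]
 [ 48  87 207 225 226 227 225 225 224 224 224 223 221 222 223 222 222 221
  217 216 214 183 112  53  44]
 [ 46  87 206 225 226 228 227 227 227 226 225 223 222 224 225 227 226 225
  224 222 222 190 111  53  40]
 [ 48  87 207 224 226 227 227 226 224 216 205 198 197 209 219 225 226 225
  223 223 222 183  91  45  39]
 [ 48  89 206 225 226 227 227 222 199 161 136 116 119 144 178 213 224 226
  223 222 221 184  86  40  32]
 [ 46  90 206 225 226 228 222 186 133  80  61  51  51  65 108 167 213 226
  223 224 223 186  87  35  33]
 [ 46  93 204 224 227 224 192 121  65  35  30  30  31  32  53 107 175 217
  223 223 222 186  86  36  30]
 [ 49 100 206 225 227 221 146  71  35  30  29  30  29  29  32  61 133 201
  221 224 222 185  80  36  32]
 [ 51 105 206 224 225 208 123  51  30  29  26  26  26  27  28  40 109 196
  220 224 222 187  73  31  34]
 [ 50 106 206 225 225 192 104  43  30  28  29  28  27  29  27  35 108 202
  220 223 223 190  76  39  38]
 [ 50 104 206 225 225 195 113  48  28  28  28  29 
[... 676 characters left out ...]
 30  33]
 [ 62 140 211 226 228 227 226 226 227 227 226 224 225 226 222 222 226 226
  222 223 211 131  47  28  26]
 [ 62 138 206 224 227 227 226 227 228 227 225 223 224 225 226 225 226 225
  222 222 208 126  47  29  28]
 [ 53 100 159 208 223 226 226 226 226 226 226 224 223 225 224 224 224 224
  221 205 180 109  40  27  28]]
hole px 269.0 115.0 69 [540.41955663  58.1518511   68.        ]
476 [511.53870275 -57.0761279  101.79956348] ((511.54168701171875, -58.35005187988281), (44.03388214111328, 13.639869689941406), 78.13396453857422)
720 [507.23013179 -55.50812601  67.97423863]
((511.1305847167969, -59.00157928466797), 24.809185028076172)
travel [-0.3226  0.0354  0.0402] rot [-0.01 -0.01  0.47]
```

```bash
cat >> h.py <<'E'
def hole(im,c,box,z=68):
    g=im.max(2).astype(int); u0,v0,u1,v1=box; w=np.zeros(g.shape); s=g[v0:v1,u0:u1]; w[v0:v1,u0:u1]=np.clip((180-s)/130,0,1)
    v,u=np.mgrid[0:384,0:512]; U=(u*w).sum()/w.sum();V=(v*w).sum()/w.sum(); return U,V,atz('wrist',U,V,z,c),w.sum()
def bar(im,P,box):
    hsv=cv2.cvtColor(im,cv2.COLOR_RGB2HSV); u0,v0,u1,v1=box
    o=(hsv[...,0]>=5)&(hsv[...,0]<20)&(hsv[...,1]>170)&(hsv[...,2]>120); k=np.zeros_like(o);k[v0:v1,u0:u1]=1;o&=k
    Q=P[o&(P[...,2]>96)&(P[...,2]<108)]; F=P[o&(P[...,2]>62)&(P[...,2]<74)]
    print('bar',len(Q),Q[:,2].mean(),cv2.minAreaRect(Q[:,:2].astype(np.float32)),'flange',cv2.minEnclosingCircle(F[:,:2].astype(np.float32)))
E
python3 - <<'E'
from h import *
s=sense();print(s['tool_pos'])
c=cam('wrist'); p,d=snapshot('wrist'); save('w2',p)
print('cam',c[3].T@-c[4],c[0])
print(hole(p,c,(261,108,279,124)))
bar(p,cloud('wrist',d,c),(240,190,290,250))
s=sense();print(s['tool_pos'])
c2=cam('wrist');print('cam',c2[3].T@-c2[4])
E
```

```text
[509.26081161   2.74801229 260.28173976]
cam [526.2035145   77.48325403 403.24845736] 297.3186396354542
(np.float64(270.15980629539945), np.float64(116.36085552865212), array([541.37279057,  56.37964336,  68.        ]), np.float64(95.3076923076923))
bar 477 101.9638148963399 ((511.1418762207031, -62.259674072265625), (44.6280403137207, 14.130721092224121), 76.77941131591797) flange ((510.8949890136719, -63.035892486572266), 25.22195816040039)
[509.24560971   2.58270378 260.2727656 ]
cam [526.21686383  77.3480599  403.25218035]
```

Run:
```python
from h import *
rel([445,-370,240],-13.3)
```

```text
travel [-0.3777  0.0169  0.0202] rot [-0.01 -0.01  0.96]
```

Request:
{"fn": "arm_command", "kwargs": {
  "travel": [
    [-0.038,0.002,0.002],
    [-0.077,0.004,0.004],
    [-0.116,0.006,0.006],
    [-0.155,0.008,0.008],
    [-0.194,0.01,0.01],
    [-0.233,0.011,0.012],
    [-0.272,0.012,0.014],
    [-0.311,0.014,0.016],
    [-0.35,0.016,0.018],
    [-0.378,0.017,0.02],
    [-0.378,0.017,0.02],
    [-0.378,0.017,0.02]
  ],
  "delta_rot": [
    [0,0,0.96],
    [0,0,0.96],
    [0,0,0.96],
    [0,0,0.96],
    [0,0,0.96],
    [0,0,0.96],
    [0,0,0.96],
    [0,0,0.96],
    [0,0,0.96],
    [0,0,0.96],
    [0,0,0.96],
    [0,0,0.96]
  ]
}}

```text
time_s: 3.85
tool_pos: [444.1, -371.9, 239.9]
tcp_rot: [[0.233, 0.972, -0.001], [0.972, -0.233, 0.0], [-0.0, -0.001, -1.0]]
contact_force: [0.6, 0.7, -1.0]
width: 49.6
```

Request:
{"fn": "arm_command", "kwargs": {
  "travel": [
    [0,0,0],
    [0,0,0]
  ],
  "delta_rot": [
    [0,0,0],
    [0,0,0]
  ]
}}

```text
time_s: 4.02
tool_pos: [445.3, -369.9, 240.5]
tcp_rot: [[0.23, 0.973, 0.0], [0.973, -0.23, 0.0], [0.0, 0.0, -1.0]]
contact_force: [-1.0, -0.5, -0.3]
width: 50.2
```

Run:
```python
from h import *
s=sense();print(s['tool_pos'],s['joint_positions'][6])
c=cam('wrist'); p,d=snapshot('wrist'); save('w3',p); P=cloud('wrist',d,c)
hsv=cv2.cvtColor(p,cv2.COLOR_RGB2HSV)
red=((hsv[...,0]<5)|(hsv[...,0]>174))&(hsv[...,1]>150)&(hsv[...,2]>80)&(d>0)
n,l,st,ce=cv2.connectedComponentsWithStats(red.astype(np.uint8))
for i in range(1,n):
    if st[i,4]>20:
        Q=P[l==i]; T=Q[Q[:,2]>98]; print(st[i],ce[i],np.median(Q,0).round(1),len(T),len(T) and cv2.minEnclosingCircle(T[:,:2].astype(np.float32)),T[:,2].mean() if len(T) else 0)
for r in spot_point('wrist','pin')[:2]:
    u,v=np.array(r['at'])*[512,384]; print(r['conf'],u,v,atz('wrist',u,v,30,c).round(1))
rel(s['tool_pos'],-13.3)
```

```text
[ 445.27009187 -369.9356375   240.46150844] 0.5747874073020318
[248 124  13  15 157] [253.71974522 131.2611465 ] [ 457.6 -323.9  101.2] 152 ((457.35528564453125, -324.1788330078125), 7.071655750274658) 101.14044698212292
0.5 252.8256 124.416 [ 457.  -322.7   30. ]
travel [0.0003 0.0001 0.0001] rot [ 0.01 -0.    0.  ]
```

View pics/w3.png

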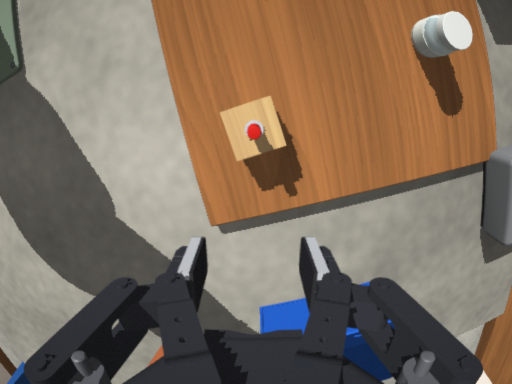

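Run:
```python
from h import *
rel([457,-324,125],-13.3); rel([457,-324,75],-13.3)
```

```text
travel [0.0477 0.0009 0.1156] rot [ 0.01 -0.    0.  ]
travel [0.0477 0.0009 0.1656] rot [ 0.01 -0.    0.  ]
```

Request:
{"fn": "arm_command", "kwargs": {
  "travel": [
    [0.016,0.001,0.03],
    [0.032,0.001,0.06],
    [0.0477,0.001,0.09],
    [0.0477,0.001,0.11],
    [0.0477,0.001,0.125],
    [0.0477,0.001,0.14],
    [0.0477,0.001,0.155],
    [0.0477,0.001,0.1655],
    [0.0477,0.001,0.1655],
    [0.0477,0.001,0.1655]
  ],
  "delta_rot": [
    [0,0,0],
    [0,0,0],
    [0,0,0],
    [0,0,0],
    [0,0,0],
    [0,0,0],
    [0,0,0],
    [0,0,0],
    [0,0,0],
    [0,0,0]
  ]
}}

```text
time_s: 4.95
tool_pos: [456.6, -324.9, 75.0]
tcp_rot: [[0.231, 0.973, -0.0], [0.973, -0.231, 0.0], [-0.0, -0.0, -1.0]]
contact_force: [-0.5, 0.1, 0.6]
width: 50.1
```

Request:
{"fn": "arm_command", "kwargs": {
  "travel": [
    [0,0,0],
    [0,0,0],
    [0,0,0],
    [0,0,0],
    [0,0,0],
    [0,0,0]
  ],
  "delta_rot": [
    [0,0,0],
    [0,0,0],
    [0,0,0],
    [0,0,0],
    [0,0,0],
    [0,0,0]
  ],
  "grip": 0.0
}}

```text
time_s: 5.45
tool_pos: [456.7, -325.2, 75.6]
tcp_rot: [[0.232, 0.973, 0.001], [0.973, -0.232, -0.001], [-0.0, 0.001, -1.0]]
contact_force: [-1.8, 1.5, 8.3]
width: 12.2
```

Request:
{"fn": "arm_command", "kwargs": {
  "travel": [
    [0,0,0],
    [0,0,0],
    [0,0,0]
  ],
  "delta_rot": [
    [0,0,0],
    [0,0,0],
    [0,0,0]
  ]
}}

```text
time_s: 5.7
tool_pos: [456.7, -325.2, 75.7]
tcp_rot: [[0.232, 0.973, 0.001], [0.973, -0.232, -0.001], [-0.0, 0.001, -1.0]]
contact_force: [-0.7, 1.2, 8.8]
width: 11.8
```

Run:
```python
from h import *
p,d=snapshot('wrist'); save('w4',p)
cv2.imwrite('pics/w4c.png',cv2.resize(p[150:350,150:370,::-1],None,fx=3,fy=3))
p,d=snapshot('scene'); cv2.imwrite('pics/s4c.png',cv2.resize(p[100:230,40:200,::-1],None,fx=5,fy=5))
```

```text
(no output)
```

View pics/w4c.png

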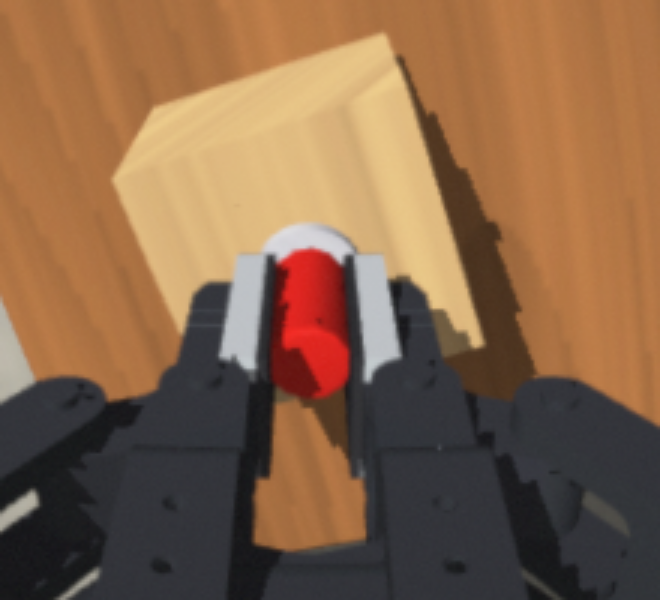

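View pics/s4c.png

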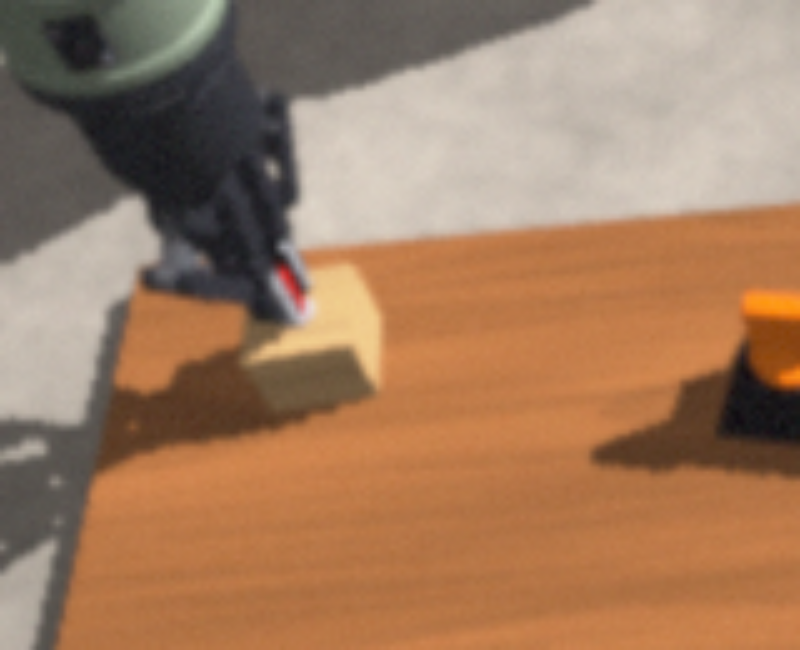

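Request:
{"fn": "arm_command", "kwargs": {
  "travel": [
    [0,0,-0.01],
    [0,0,-0.03],
    [0,0,-0.06],
    [0,0,-0.095],
    [0,0,-0.13],
    [0,0,-0.13],
    [0,0,-0.13],
    [0,0,-0.13]
  ],
  "delta_rot": [
    [0,0,0],
    [0,0,0],
    [0,0,0],
    [0,0,0],
    [0,0,0],
    [0,0,0],
    [0,0,0],
    [0,0,0]
  ]
}}

```text
time_s: 6.47
tool_pos: [456.3, -324.9, 204.9]
tcp_rot: [[0.232, 0.973, -0.0], [0.973, -0.232, 0.0], [0.0, -0.0, -1.0]]
contact_force: [0.4, -0.1, -0.9]
width: 11.9
```

Run:
```python
from h import *
s=sense();print(s['tool_pos'],s['width'])
c=cam('wrist'); p,d=snapshot('wrist'); P=cloud('wrist',d,c); save('w5',p)
cv2.imwrite('pics/w5c.png',cv2.resize(p[150:350,150:370,::-1],None,fx=3,fy=3))
hsv=cv2.cvtColor(p,cv2.COLOR_RGB2HSV)
red=((hsv[...,0]<5)|(hsv[...,0]>174))&(hsv[...,1]>150)&(hsv[...,2]>60)&(d>0)
n,l,st,ce=cv2.connectedComponentsWithStats(red.astype(np.uint8)); i=1+st[1:,4].argmax()
Q=(P[l==i]-s['tool_pos'])@s['tcp_rot']; print('tool frame head',st[i],Q.min(0),Q.max(0))
T=Q[Q[:,2]<Q[:,2].min()+3]; print(len(T),T.mean(0),cv2.minEnclosingCircle(T[:,:2].astype(np.float32)))
A=(P-s['tool_pos'])@s['tcp_rot']
print(A[210:262:3,253].round(1)); 
for r in spot_point('wrist','pin')[:2]: print(r['conf'],np.array(r['at'])*[512,384])
p,d=snapshot('scene'); cv2.imwrite('pics/s5c.png',cv2.resize(p[60:190,40:200,::-1],None,fx=5,fy=5))
```

```text
[ 456.32783178 -324.86104177  204.89035082] 11.919279704660376
tool frame head [ 240  233   27   49 1108] [ -6.06592034  -5.27351893 -29.63638876] [8.37323595 6.56457291 3.25278618]
36 [  3.44750197   0.2367183  -27.72478495] ((3.685600757598877, 0.4860695004463196), 6.345755577087402)
[[-48.2   0.8 181.6]
 [  5.4   0.7  37. ]
 [  4.7   0.7  33.6]
 [  4.6   0.7  28.7]
 [  4.7   0.7  23.7]
 [ 10.8   0.7   5.5]
 [  9.8   0.7   3.9]
 [  7.6   0.7   4.7]
 [  7.8   0.7   0.4]
 [  7.4   0.7  -2.5]
 [  7.8   0.7  -6.7]
 [  7.5   0.7  -9.5]
 [  7.3   0.7 -12.4]
 [  8.    0.7 -16.8]
 [  8.3   0.7 -20.3]
 [  7.8   0.7 -22.2]
 [  7.7   0.7 -24.8]
 [  6.4   0.7 -25.3]]
0.75 [251.904  215.6928]
```

View pics/w5c.png

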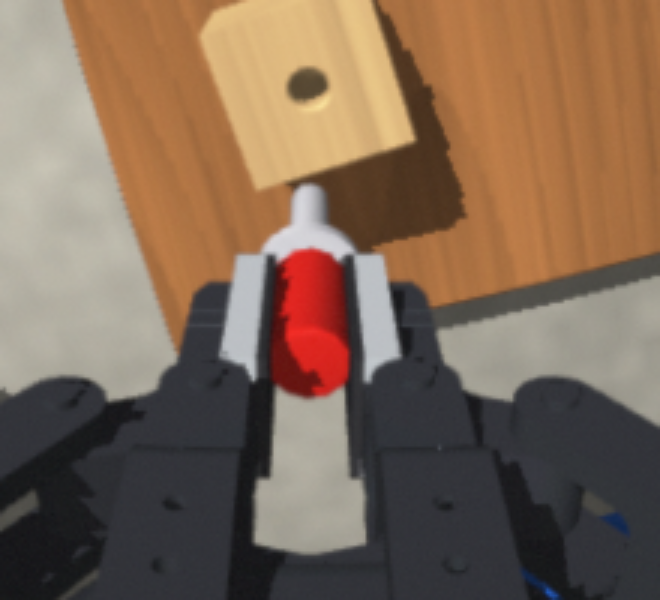

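View pics/s5c.png

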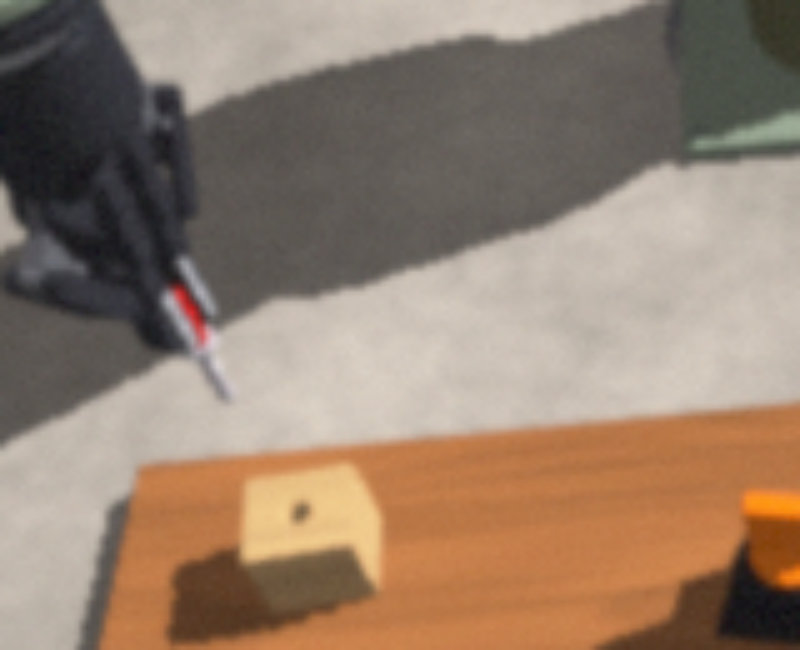

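Run:
```python
from h import *
rel([541,55.6,190],-13.3)
```

```text
travel [ 0.3898 -0.0056  0.0142] rot [-0.09 -0.02 -0.1 ]
```

Request:
{"fn": "arm_command", "kwargs": {
  "travel": [
    [0.02,0,0],
    [0.055,0,0],
    [0.092,0,0],
    [0.13,0,0],
    [0.168,-0.001,0],
    [0.206,-0.002,0],
    [0.244,-0.003,0],
    [0.282,-0.004,0.003],
    [0.32,-0.005,0.006],
    [0.355,-0.0056,0.01],
    [0.38,-0.0056,0.014],
    [0.39,-0.0056,0.014]
  ],
  "delta_rot": [
    [0,0,0],
    [0,0,0],
    [0,0,0],
    [0,0,0],
    [0,0,0],
    [0,0,0],
    [0,0,0],
    [0,0,0],
    [0,0,0],
    [0,0,0],
    [0,0,0],
    [0,0,0]
  ]
}}

```text
time_s: 7.62
tool_pos: [541.2, 59.8, 189.3]
tcp_rot: [[0.228, 0.974, -0.002], [0.974, -0.228, 0.001], [0.0, -0.002, -1.0]]
contact_force: [-0.2, 0.5, -1.9]
width: 12.3
```

Request:
{"fn": "arm_command", "kwargs": {
  "travel": [
    [0,0,0],
    [0,0,0],
    [0,0,0],
    [0,0,0]
  ],
  "delta_rot": [
    [0,0,0],
    [0,0,0],
    [0,0,0],
    [0,0,0]
  ]
}}

```text
time_s: 7.95
tool_pos: [541.3, 54.1, 190.9]
tcp_rot: [[0.234, 0.972, -0.0], [0.972, -0.234, -0.001], [-0.001, 0.0, -1.0]]
contact_force: [0.3, -0.1, -0.3]
width: 11.6
```

```bash
cat > m.py <<'E'
from h import *
import sys
n=sys.argv[1]
s=sense();print(s['tool_pos'],s['width'],s['contact_force'])
c=cam('wrist'); p,d=snapshot('wrist'); P=cloud('wrist',d,c); save(n,p)
cv2.imwrite('pics/'+n+'c.png',cv2.resize(p[60:260,150:370,::-1],None,fx=3,fy=3))
A=(P-s['tool_pos'])@s['tcp_rot']
sh=(A[...,2]>12)&(A[...,2]<46)&(abs(A[...,0])<9)&(abs(A[...,1])<9)
Q=A[sh]; print('shank',len(Q),'front x',np.percentile(Q[:,0],90),'y range',Q[:,1].min(),Q[:,1].max(),'z max',Q[:,2].max())
E
python3 m.py w6
```

```text
[541.33931962  54.10684274 190.93481102] 11.64478427465689 [ 0.30462752 -0.14896607 -0.28554266]
shank 144 front x 4.816289229973944 y range -3.7616071292659194 3.990334187494316 z max 43.34146125168316
```

View pics/w6c.png

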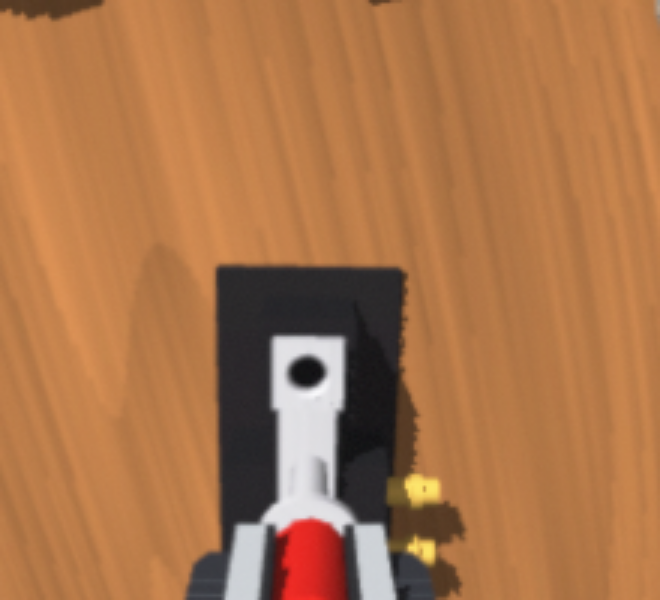

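Run:
```python
from h import *
s=sense();print(s['tool_pos']); c=cam('wrist'); p,d=snapshot('wrist')
U,V,h,w=hole(p,c,(244,176,262,192)); print(U,V,h,w)
P=cloud('wrist',d,c); print('lever z',P[195,248],P[176,246])
ax=s['tcp_rot'][:,0]*0.8+s['tcp_rot'][:,1]*0.1
t=h-ax; print(t)
for z in (125,110,75.7): rel([t[0],t[1],z],-13.3,s)
```

```text
[541.36323207  54.33693413 190.93719585]
251.7463925523662 183.84972847168348 [541.04325131  54.83986511  68.        ] 99.15384615384616
lever z [535.07553224  45.1394286   68.26863657] [537.68812894  63.50850749  68.37900037]
[540.75931998  54.08529044  68.00027722]
travel [-0.0004 -0.0005  0.0659] rot [ 0.01  0.02 -0.2 ]
travel [-0.0004 -0.0005  0.0809] rot [ 0.01  0.02 -0.2 ]
travel [-0.0003 -0.0005  0.1152] rot [ 0.01  0.02 -0.2 ]
```

Request:
{"fn": "arm_command", "kwargs": {
  "travel": [
    [0,0,0.02],
    [-0.0004,-0.0005,0.045],
    [-0.0004,-0.0005,0.062],
    [-0.0004,-0.0005,0.07],
    [-0.0004,-0.0005,0.07],
    [-0.0004,-0.0005,0.07],
    [-0.0004,-0.0005,0.07]
  ],
  "delta_rot": [
    [0,0,0],
    [0,0,0],
    [0,0,0],
    [0,0,0],
    [0,0,0],
    [0,0,0],
    [0,0,0]
  ]
}}

```text
time_s: 8.63
tool_pos: [541.3, 55.2, 121.8]
tcp_rot: [[0.232, 0.973, 0.001], [0.973, -0.232, 0.0], [0.0, 0.001, -1.0]]
contact_force: [-0.5, 0.1, -0.1]
width: 11.9
```

```bash
python3 m.py w7
python3 - <<'E'
from h import *
rel([540.76,54.09,75.7],-13.3)
E
```

```text
[541.31175952  55.17945572 121.8357994 ] 11.863975684486192 [-0.51387005  0.11542221 -0.12942987]
shank 143 front x 4.8698809640580585 y range -3.7145863624256075 4.012513720285282 z max 42.5214336306603
travel [-0.0013 -0.0004  0.0462] rot [ 0.09 -0.03 -0.1 ]
```

View pics/w7c.png

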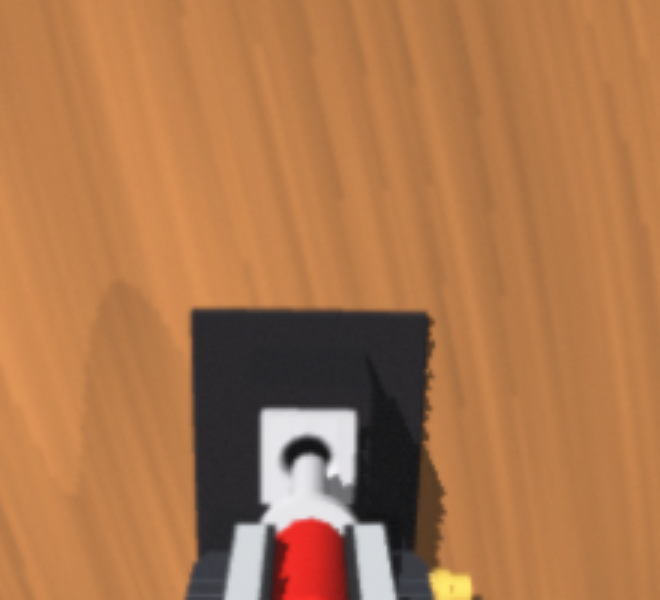

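Run:
```python
from h import *
s=sense();c=cam('wrist')
print(s['tool_pos'])
for v in (211,212,212.5,213): print(v,atz('wrist',252,v,68,c))
# predicted hole outline for candidate centers
from scipy.optimize import least_squares
im=cv2.imread('pics/w7.png'); g=im.max(2)
for y in (53.5,54.8,56): 
    print(y,[tuple(np.round((np.array(wproj([541+6*np.cos(a),y+6*np.sin(a),68],c))-[150,60])*3,1)) for a in (0,1.57,3.14,4.71)])
```

```text
[541.36373289  55.23745934 121.88638692]
211 [541.42497519  55.48600887  68.        ]
212 [541.24708671  54.74431884  68.        ]
212.5 [541.15796507  54.37274167  68.        ]
213 [541.06872417  54.0006723   68.        ]
53.5 [(np.float64(330.8), np.float64(455.5)), (np.float64(300.3), np.float64(437.9)), (np.float64(281.7), np.float64(466.4)), (np.float64(312.0), np.float64(483.6))]
54.8 [(np.float64(329.6), np.float64(450.5)), (np.float64(299.0), np.float64(432.9)), (np.float64(280.4), np.float64(461.4)), (np.float64(310.7), np.float64(478.7))]
56 [(np.float64(328.5), np.float64(445.9)), (np.float64(297.8), np.float64(428.2)), (np.float64(279.1), np.float64(456.9)), (np.float64(309.6), np.float64(474.2))]
```

Request:
{"fn": "arm_command", "kwargs": {
  "travel": [
    [-0.0013,-0.0004,0],
    [-0.0013,-0.0004,0.003],
    [-0.0013,-0.0004,0.006],
    [-0.0013,-0.0004,0.009],
    [-0.0013,-0.0004,0.012],
    [-0.0013,-0.0004,0.015]
  ],
  "delta_rot": [
    [0,0,0],
    [0,0,0],
    [0,0,0],
    [0,0,0],
    [0,0,0],
    [0,0,0]
  ]
}}

```text
time_s: 9.18
tool_pos: [540.1, 54.1, 105.4]
tcp_rot: [[0.232, 0.973, -0.0], [0.973, -0.232, -0.0], [-0.0, -0.0, -1.0]]
contact_force: [0.0, 0.2, -1.2]
width: 11.8
```

Request:
{"fn": "arm_command", "kwargs": {
  "travel": [
    [0,0,0.006],
    [0,0,0.012],
    [0,0,0.018],
    [0,0,0.023],
    [0,0,0.026],
    [0,0,0.028],
    [0,0,0.029],
    [0,0,0.03]
  ],
  "delta_rot": [
    [0,0,0],
    [0,0,0],
    [0,0,0],
    [0,0,0],
    [0,0,0],
    [0,0,0],
    [0,0,0],
    [0,0,0]
  ]
}}

```text
time_s: 9.85
tool_pos: [540.2, 54.1, 75.8]
tcp_rot: [[0.232, 0.973, 0.0], [0.973, -0.232, -0.0], [-0.0, 0.0, -1.0]]
contact_force: [0.1, 0.5, -0.2]
width: 11.9
```

Request:
{"fn": "arm_command", "kwargs": {
  "travel": [
    [0,0,0],
    [0,0,0]
  ],
  "delta_rot": [
    [0,0,0],
    [0,0,0]
  ]
}}

```text
time_s: 10.02
tool_pos: [540.2, 54.2, 76.0]
tcp_rot: [[0.232, 0.973, 0.0], [0.973, -0.232, -0.0], [-0.0, 0.0, -1.0]]
contact_force: [-0.1, -0.2, -0.5]
width: 11.8
```

Push on gently until it bears.

Request:
{"fn": "arm_command", "kwargs": {
  "travel": [
    [0,0,0.001],
    [0,0,0.0015],
    [0,0,0.002],
    [0,0,0.0025]
  ],
  "delta_rot": [
    [0,0,0],
    [0,0,0],
    [0,0,0],
    [0,0,0]
  ]
}}

```text
time_s: 10.35
tool_pos: [540.5, 54.2, 75.3]
tcp_rot: [[0.232, 0.973, 0.002], [0.973, -0.232, 0.001], [0.001, 0.001, -1.0]]
contact_force: [-12.2, -0.6, 54.1]
width: 11.9
```

Request:
{"fn": "arm_command", "kwargs": {
  "travel": [
    [0,0,-0.0018],
    [0,0,-0.0018]
  ],
  "delta_rot": [
    [0,0,0],
    [0,0,0]
  ]
}}

```text
time_s: 10.52
tool_pos: [540.4, 54.2, 75.7]
tcp_rot: [[0.232, 0.973, 0.001], [0.973, -0.232, 0.0], [0.0, 0.001, -1.0]]
contact_force: [-0.8, -0.4, 0.0]
width: 11.9
```

Request:
{"fn": "arm_command", "kwargs": {
  "travel": [
    [0,0,0],
    [0,0,0],
    [0,0,0],
    [0,0,0]
  ],
  "delta_rot": [
    [0,0,0],
    [0,0,0],
    [0,0,0],
    [0,0,0]
  ],
  "grip": 0.045
}}

```text
time_s: 10.85
tool_pos: [540.1, 54.1, 74.9]
tcp_rot: [[0.232, 0.973, -0.0], [0.973, -0.232, -0.0], [-0.0, -0.0, -1.0]]
contact_force: [-0.9, -0.2, 0.6]
width: 45.0
```

Request:
{"fn": "arm_command", "kwargs": {
  "travel": [
    [0,0,-0.01],
    [0,0,-0.03],
    [0,0,-0.06],
    [0,0,-0.09],
    [0,0,-0.12],
    [-0.02,0,-0.13],
    [-0.04,0,-0.13],
    [-0.06,0,-0.13],
    [-0.06,0,-0.13],
    [-0.06,0,-0.13],
    [-0.06,0,-0.13]
  ],
  "delta_rot": [
    [0,0,0],
    [0,0,0],
    [0,0,0],
    [0,0,0],
    [0,0,0],
    [0,0,0],
    [0,0,0],
    [0,0,0],
    [0,0,0],
    [0,0,0],
    [0,0,0]
  ]
}}

```text
time_s: 11.77
tool_pos: [526.4, -3.6, 205.4]
tcp_rot: [[0.231, 0.973, 0.0], [0.973, -0.231, 0.0], [0.0, 0.0, -1.0]]
contact_force: [0.3, 0.6, -0.5]
width: 45.0
```

Run:
```python
from h import *
s=sense();print(s['tool_pos']);c=cam('wrist'); p,d=snapshot('wrist'); P=cloud('wrist',d,c)
cv2.imwrite('pics/w8c.png',cv2.resize(p[60:260,150:370,::-1],None,fx=3,fy=3))
hsv=cv2.cvtColor(p,cv2.COLOR_RGB2HSV)
red=((hsv[...,0]<5)|(hsv[...,0]>174))&(hsv[...,1]>150)&(hsv[...,2]>60)&(d>0)
n,l,st,ce=cv2.connectedComponentsWithStats(red.astype(np.uint8)); i=1+st[1:,4].argmax()
Q=P[l==i]; print(st[i],np.percentile(Q[:,2],[5,50,95]))
T=Q[Q[:,2]>97]; print(cv2.minEnclosingCircle(T[:,:2].astype(np.float32)))
bar(p,P,(200,160,300,280))
```

```text
[526.36326266  -3.59115329 205.43873452]
[246 113  15  16 192] [100.18485015 101.37061329 102.48095259]
((541.0343627929688, 55.03431701660156), 6.654088973999023)
bar 594 101.9611911580623 ((511.35382080078125, -61.5498046875), (42.69882583618164, 13.303089141845703), 76.91900634765625) flange ((510.3045654296875, -63.437110900878906), 25.546878814697266)
```

View pics/w8c.png

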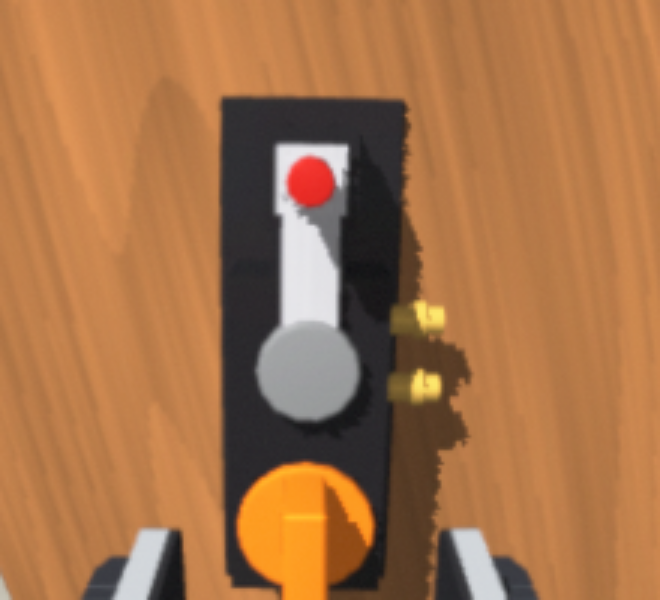

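Run:
```python
from h import *
rel([511.2,-63.2,120],-13.1);rel([511.2,-63.2,74],-13.1)
```

```text
travel [-0.0618 -0.001   0.0853] rot [-0.   -0.02 -0.25]
travel [-0.0618 -0.0009  0.1313] rot [-0.   -0.02 -0.25]
```

Request:
{"fn": "arm_command", "kwargs": {
  "travel": [
    [-0.03,-0.001,0.02],
    [-0.0618,-0.001,0.04],
    [-0.0618,-0.001,0.06],
    [-0.0618,-0.001,0.08],
    [-0.0618,-0.001,0.09],
    [-0.0618,-0.001,0.1],
    [-0.0618,-0.001,0.11],
    [-0.0618,-0.001,0.12],
    [-0.0618,-0.001,0.128],
    [-0.0618,-0.001,0.1313],
    [-0.0618,-0.001,0.1313],
    [-0.0618,-0.001,0.1313]
  ],
  "delta_rot": [
    [0,0,-0.2],
    [0,0,-0.2],
    [0,0,-0.2],
    [0,0,-0.2],
    [0,0,-0.2],
    [0,0,-0.2],
    [0,0,-0.2],
    [0,0,-0.2],
    [0,0,-0.2],
    [0,0,-0.2],
    [0,0,-0.2],
    [0,0,-0.2]
  ]
}}

```text
time_s: 12.82
tool_pos: [511.1, -64.1, 74.0]
tcp_rot: [[0.228, 0.974, 0.0], [0.974, -0.228, -0.0], [-0.0, 0.0, -1.0]]
contact_force: [1.1, 0.2, 0.8]
width: 44.5
```

Request:
{"fn": "arm_command", "kwargs": {
  "travel": [
    [0,0,0],
    [0,0,0],
    [0,0,0],
    [0,0,0],
    [0,0,0],
    [0,0,0]
  ],
  "delta_rot": [
    [0,0,0],
    [0,0,0],
    [0,0,0],
    [0,0,0],
    [0,0,0],
    [0,0,0]
  ],
  "grip": 0.0
}}

```text
time_s: 13.32
tool_pos: [511.1, -64.1, 74.3]
tcp_rot: [[0.228, 0.974, 0.001], [0.974, -0.228, -0.0], [0.0, 0.001, -1.0]]
contact_force: [-1.0, 0.1, 7.1]
width: 13.5
```

Run:
```python
from h import *
s=sense();print(s['tool_pos'],s['contact_force'],s['ft_torque'],s['width'])
p,d=snapshot('wrist'); cv2.imwrite('pics/w9c.png',cv2.resize(p[150:350,150:370,::-1],None,fx=3,fy=3))
```

```text
[511.14536959 -64.1087129   74.3294774 ] [-0.99901783  0.08126567  7.08507438] [ 0.02060715  0.26007917 -0.04661327] 13.470578729804043
```

View pics/w9c.png

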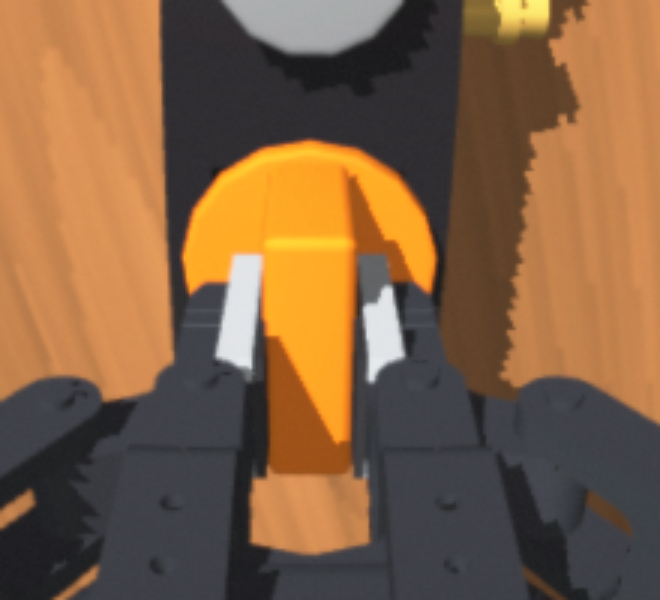

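Request:
{"fn": "arm_command", "kwargs": {
  "travel": [
    [0,0,0],
    [0,0,0],
    [0,0,0],
    [0,0,0]
  ],
  "delta_rot": [
    [0,0,2],
    [0,0,4],
    [0,0,6],
    [0,0,8]
  ]
}}

```text
time_s: 13.7
tool_pos: [510.5, -63.7, 74.3]
tcp_rot: [[0.363, 0.932, -0.001], [0.932, -0.363, 0.001], [0.0, -0.001, -1.0]]
contact_force: [-6.3, 2.5, 13.0]
width: 13.0
```

```bash
cat > q.py <<'E'
from h import *
s=sense();y=s['tcp_rot'][:,1];print(s['time_s'],s['tool_pos'].round(1),'yaw',np.degrees(np.arctan2(y[1],y[0])).round(2),s['contact_force'].round(1),s['ft_torque'].round(2),s['width'].round(1))
E
python3 q.py
```

```text
Traceback (most recent call last):
  File "q.py", line 2, in <module>
    s=sense();y=s['tcp_rot'][:,1];print(s['time_s'],s['tool_pos'].round(1),'yaw',np.degrees(np.arctan2(y[1],y[0])).round(2),s['contact_force'].round(1),s['ft_torque'].round(2),s['width'].round(1))
                                                                                                                                                                                ^^^^^^^^^^^^^^^^
AttributeError: 'float' object has no attribute 'round'
```

```bash
sed -i "s/s\['width'\].round(1)/round(s['width'],1)/" q.py; python3 q.py; python3 -c "
from h import *
p,d=snapshot('wrist'); cv2.imwrite('pics/w10c.png',cv2.resize(p[150:350,150:370,::-1],None,fx=3,fy=3))"
```

```text
13.7 [510.5 -63.7  74.3] yaw -21.26 [-6.3  2.5 13. ] [0.61 1.4  0.37] 13.0
```

View pics/w10c.png

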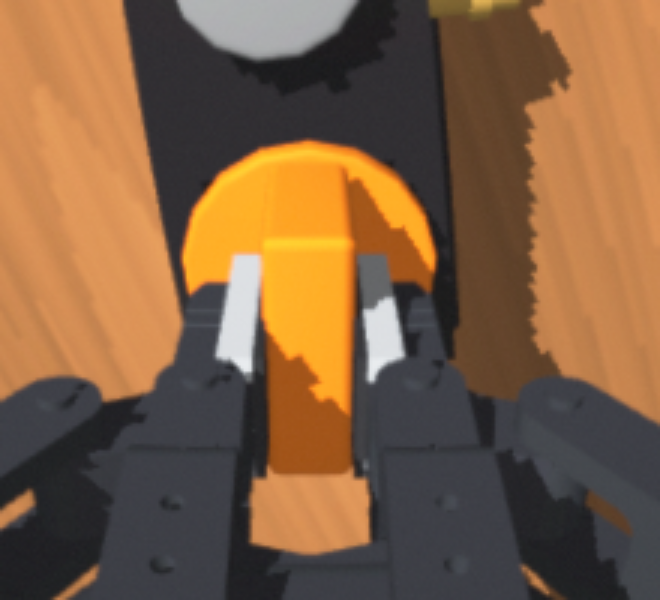

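Request:
{"fn": "arm_command", "kwargs": {
  "travel": [
    [0,0,0],
    [0,0,0],
    [0,0,0]
  ],
  "delta_rot": [
    [0,0,2],
    [0,0,4],
    [0,0,5]
  ]
}}

```text
time_s: 14.0
tool_pos: [510.3, -63.6, 74.3]
tcp_rot: [[0.441, 0.897, -0.001], [0.897, -0.441, 0.001], [0.0, -0.001, -1.0]]
contact_force: [-7.7, 2.0, 13.9]
width: 13.1
```

```bash
python3 q.py; python3 -c "
from h import *
p,d=snapshot('wrist'); cv2.imwrite('pics/w11c.png',cv2.resize(p[150:350,150:370,::-1],None,fx=3,fy=3))"; python3 q.py
```

```text
14.0 [510.3 -63.6  74.3] yaw -26.19 [-7.7  2.  13.9] [0.52 1.59 1.44] 13.1
14.05 [510.3 -63.6  74.3] yaw -26.22 [-7.8  2.  13.5] [0.52 1.55 1.32] 12.9
```

View pics/w11c.png

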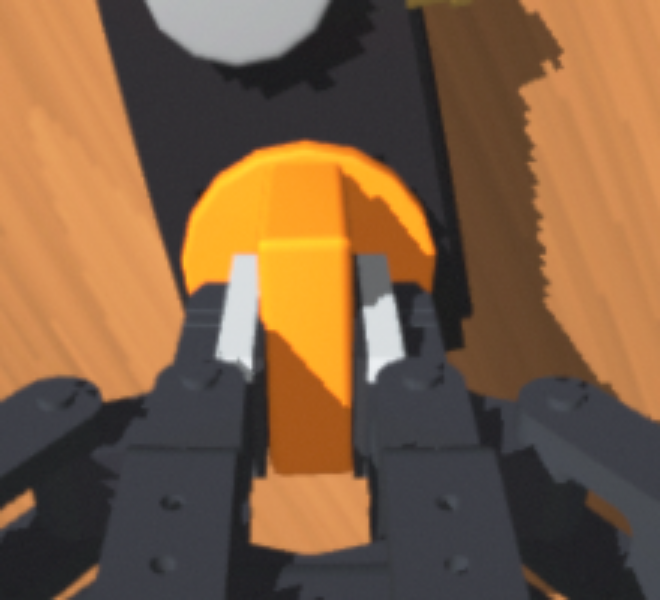

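Request:
{"fn": "arm_command", "kwargs": {
  "travel": [
    [0,0,0],
    [0,0,0],
    [0,0,0],
    [0,0,0],
    [0,0,0],
    [0,0,0],
    [0,0,0],
    [0,0,0]
  ],
  "delta_rot": [
    [0,0,-3],
    [0,0,-6],
    [0,0,-9],
    [0,0,-12],
    [0,0,-15],
    [0,0,-18],
    [0,0,-21],
    [0,0,-24]
  ]
}}

```text
time_s: 14.72
tool_pos: [511.4, -64.1, 74.3]
tcp_rot: [[0.036, 0.999, 0.001], [0.999, -0.036, -0.0], [-0.0, 0.001, -1.0]]
contact_force: [0.3, 0.2, 5.5]
width: 13.2
```

```bash
python3 q.py; python3 -c "
from h import *
p,d=snapshot('wrist'); cv2.imwrite('pics/w12c.png',cv2.resize(p[150:350,150:370,::-1],None,fx=3,fy=3))"; python3 q.py
```

```text
14.7167 [511.4 -64.1  74.3] yaw -2.06 [0.3 0.2 5.5] [ 0.18  0.03 -0.06] 13.2
14.7667 [511.3 -64.1  74.3] yaw -1.8 [0.5 1.4 4.1] [ 0.09 -0.   -0.03] 13.4
```

View pics/w12c.png

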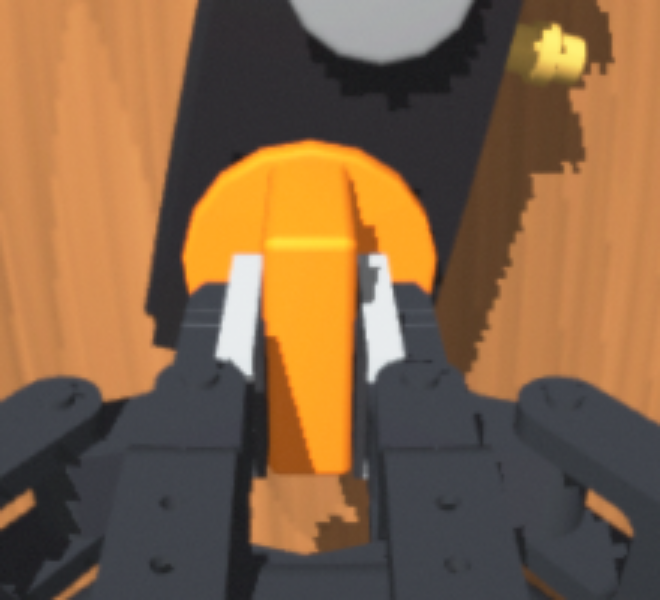

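Request:
{"fn": "arm_command", "kwargs": {
  "travel": [
    [0,0,0],
    [0,0,0],
    [0,0,0],
    [0,0,0],
    [0,0,0],
    [0,0,0],
    [0,0,0],
    [0,0,0],
    [0,0,0],
    [0,0,0],
    [0,0,0]
  ],
  "delta_rot": [
    [0,0,-4],
    [0,0,-8],
    [0,0,-12],
    [0,0,-16],
    [0,0,-20],
    [0,0,-24],
    [0,0,-28],
    [0,0,-32],
    [0,0,-36],
    [0,0,-40],
    [0,0,-43]
  ]
}}

```text
time_s: 15.68
tool_pos: [511.8, -63.8, 74.4]
tcp_rot: [[-0.656, 0.754, 0.002], [0.754, 0.656, 0.0], [-0.001, 0.002, -1.0]]
contact_force: [3.0, 2.0, 4.1]
width: 13.5
```

```bash
python3 q.py
```

```text
15.6833 [511.8 -63.8  74.4] yaw 41.03 [3.  2.  4.1] [ 0.67 -0.66 -0.06] 13.5
```

Free so far (54°). On to the stop.

Request:
{"fn": "arm_command", "kwargs": {
  "travel": [
    [0,0,0],
    [0,0,0],
    [0,0,0],
    [0,0,0]
  ],
  "delta_rot": [
    [0,0,-2],
    [0,0,-4],
    [0,0,-6],
    [0,0,-7]
  ]
}}

```text
time_s: 16.02
tool_pos: [512.2, -62.9, 74.4]
tcp_rot: [[-0.743, 0.67, 0.003], [0.67, 0.743, 0.001], [-0.001, 0.003, -1.0]]
contact_force: [4.4, 8.3, 6.4]
width: 13.1
```

```bash
python3 q.py
```

```text
16.0167 [512.2 -62.9  74.4] yaw 47.95 [4.4 8.3 6.4] [ 2.19 -1.21 -0.28] 13.1
```

Request:
{"fn": "arm_command", "kwargs": {
  "travel": [
    [0,0,0],
    [0,0,0],
    [0,0,0]
  ],
  "delta_rot": [
    [0,0,-2],
    [0,0,-3],
    [0,0,-4]
  ]
}}

```text
time_s: 16.27
tool_pos: [512.4, -62.7, 74.5]
tcp_rot: [[-0.786, 0.618, 0.003], [0.618, 0.786, 0.002], [-0.002, 0.003, -1.0]]
contact_force: [6.0, 10.0, 5.5]
width: 12.8
```

```bash
python3 q.py;python3 -c "
from h import *
p,d=snapshot('wrist'); cv2.imwrite('pics/w13c.png',cv2.resize(p[150:350,150:370,::-1],None,fx=3,fy=3))"; python3 q.py
```

```text
16.2667 [512.4 -62.7  74.5] yaw 51.85 [ 6.  10.   5.5] [ 2.48 -1.34 -0.97] 12.8
16.3167 [512.4 -62.7  74.5] yaw 51.92 [ 5.5 11.2  6.2] [ 2.42 -1.32 -0.96] 12.9
```

View pics/w13c.png

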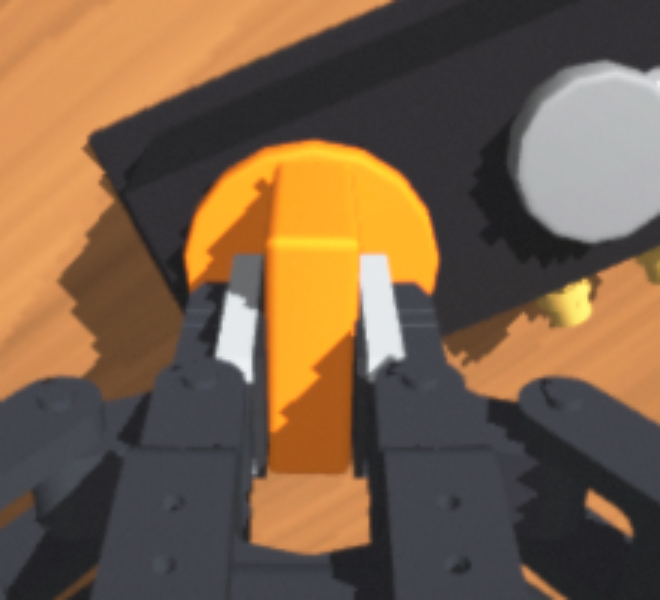

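Request:
{"fn": "arm_command", "kwargs": {
  "travel": [
    [0.0001,0.0006,0],
    [0.0002,0.0012,0],
    [0.0002,0.0012,-0.002],
    [0.0002,0.0012,-0.004]
  ],
  "delta_rot": [
    [0,0,0.8],
    [0,0,1.5],
    [0,0,1.5],
    [0,0,1.5]
  ]
}}

```text
time_s: 16.65
tool_pos: [512.1, -62.4, 77.4]
tcp_rot: [[-0.769, 0.639, 0.001], [0.639, 0.769, 0.001], [-0.0, 0.001, -1.0]]
contact_force: [7.1, 4.9, -23.0]
width: 13.0
```

```bash
python3 q.py
```

```text
16.65 [512.1 -62.4  77.4] yaw 50.29 [  7.1   4.9 -23. ] [ 1.09 -2.08 -0.47] 13.0
```

Request:
{"fn": "arm_command", "kwargs": {
  "travel": [
    [0,0,0],
    [0,0,0]
  ],
  "delta_rot": [
    [0,0,0],
    [0,0,0]
  ]
}}

```text
time_s: 16.82
tool_pos: [512.2, -62.4, 77.9]
tcp_rot: [[-0.769, 0.639, 0.001], [0.639, 0.769, 0.001], [-0.001, 0.001, -1.0]]
contact_force: [5.1, 4.8, -5.1]
width: 13.2
```

```bash
python3 q.py;python3 -c "
from h import *
p,d=snapshot('wrist'); cv2.imwrite('pics/w14c.png',cv2.resize(p[150:350,150:370,::-1],None,fx=3,fy=3))
p,d=snapshot('scene'); cv2.imwrite('pics/s14c.png',cv2.resize(p[120:220,150:280,::-1],None,fx=6,fy=6))"
```

```text
16.8167 [512.2 -62.4  77.9] yaw 50.3 [ 5.1  4.8 -5.1] [ 1.18 -1.24 -0.43] 13.2
```

View pics/w14c.png

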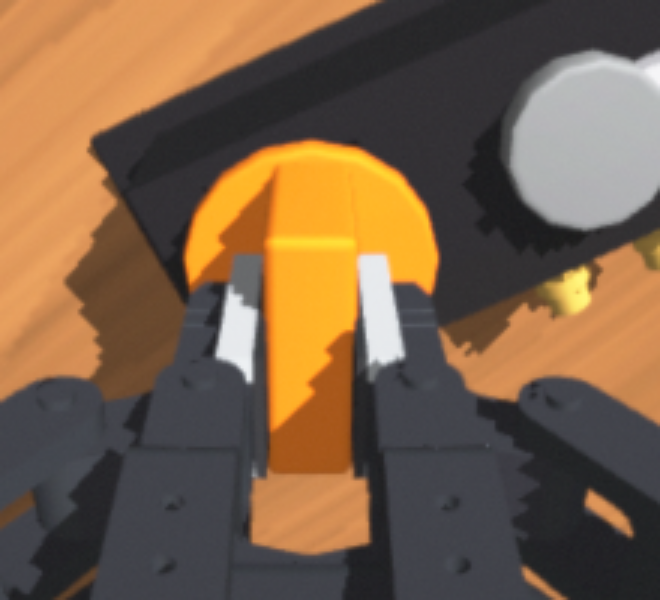

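View pics/s14c.png

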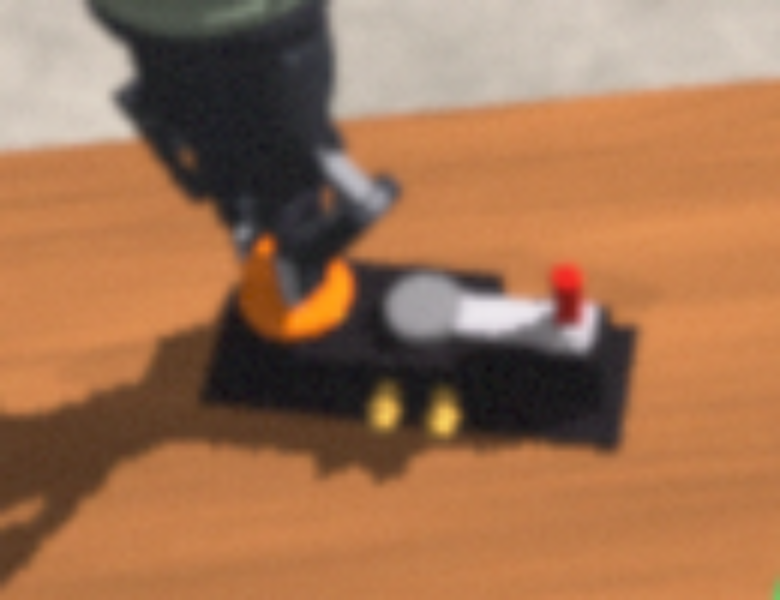

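Request:
{"fn": "arm_command", "kwargs": {
  "travel": [
    [0,0.0005,-0.002],
    [0,0.0005,-0.005],
    [0,0.0005,-0.008],
    [0,0.0005,-0.012],
    [0,0.0005,-0.016],
    [0,0.0005,-0.02]
  ],
  "delta_rot": [
    [0,0,0.6],
    [0,0,0.6],
    [0,0,0.6],
    [0,0,0.6],
    [0,0,0.6],
    [0,0,0.6]
  ]
}}

```text
time_s: 17.42
tool_pos: [511.7, -62.8, 98.3]
tcp_rot: [[-0.763, 0.647, -0.0], [0.647, 0.763, -0.0], [-0.0, -0.0, -1.0]]
contact_force: [-0.2, -0.1, -1.2]
width: 13.1
```

```bash
python3 q.py
```

```text
17.4167 [511.7 -62.8  98.3] yaw 49.7 [-0.2 -0.1 -1.2] [ 0.   -0.    0.02] 13.1
```

Free. Lift to 100 mm above the seat.

Request:
{"fn": "arm_command", "kwargs": {
  "travel": [
    [0,0,-0.006],
    [0,0,-0.012],
    [0,0,-0.019],
    [0,0,-0.027],
    [0,0,-0.036],
    [0,0,-0.046],
    [0,0,-0.056],
    [0,0,-0.066],
    [0,0,-0.072],
    [0,0,-0.076],
    [0,0,-0.076],
    [0,0,-0.076]
  ],
  "delta_rot": [
    [0,0,0],
    [0,0,0],
    [0,0,0],
    [0,0,0],
    [0,0,0],
    [0,0,0],
    [0,0,0],
    [0,0,0],
    [0,0,0],
    [0,0,0],
    [0,0,0],
    [0,0,0]
  ]
}}

```text
time_s: 18.42
tool_pos: [511.8, -62.6, 173.7]
tcp_rot: [[-0.763, 0.647, -0.0], [0.647, 0.763, -0.0], [0.0, -0.0, -1.0]]
contact_force: [0.2, -0.2, 0.3]
width: 13.0
```

Request:
{"fn": "arm_command", "kwargs": {
  "travel": [
    [0,0,0],
    [0,0,0],
    [0,0,0],
    [0,0,0],
    [0,0,0],
    [0,0,0]
  ],
  "delta_rot": [
    [0,0,0],
    [0,0,0],
    [0,0,0],
    [0,0,0],
    [0,0,0],
    [0,0,0]
  ]
}}

```text
time_s: 18.92
tool_pos: [511.8, -62.7, 173.7]
tcp_rot: [[-0.763, 0.647, -0.0], [0.647, 0.763, -0.0], [0.0, -0.0, -1.0]]
contact_force: [-0.6, 0.6, 0.1]
width: 12.9
```

```bash
python3 q.py;python3 -c "
from h import *
s=sense();c=cam('wrist');p,d=snapshot('wrist'); save('w15',p)
A=(cloud('wrist',d,c)-s['tool_pos'])@s['tcp_rot']
hsv=cv2.cvtColor(p,cv2.COLOR_RGB2HSV)
o=(hsv[...,0]>=5)&(hsv[...,0]<20)&(hsv[...,1]>170)&(hsv[...,2]>120)&(abs(A[...,0])<30)&(abs(A[...,1])<30)&(A[...,2]>-40)&(A[...,2]<20)
print('cap z tool',np.percentile(A[o][:,2],[1,50,99]))
p,d=snapshot('scene'); cv2.imwrite('pics/s15c.png',cv2.resize(p[60:280,60:360,::-1],None,fx=2.6,fy=2.6))"
```

```text
18.9167 [511.8 -62.7 173.7] yaw 49.7 [-0.6  0.6  0.1] [-0.01 -0.01  0.01] 12.9
cap z tool [-29.05425019 -22.70012401   9.35940401]
```

View pics/w15.png

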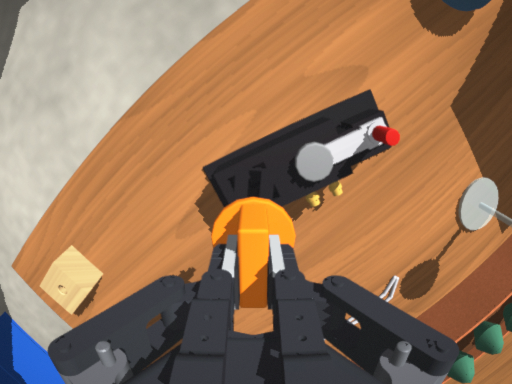

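View pics/s15c.png

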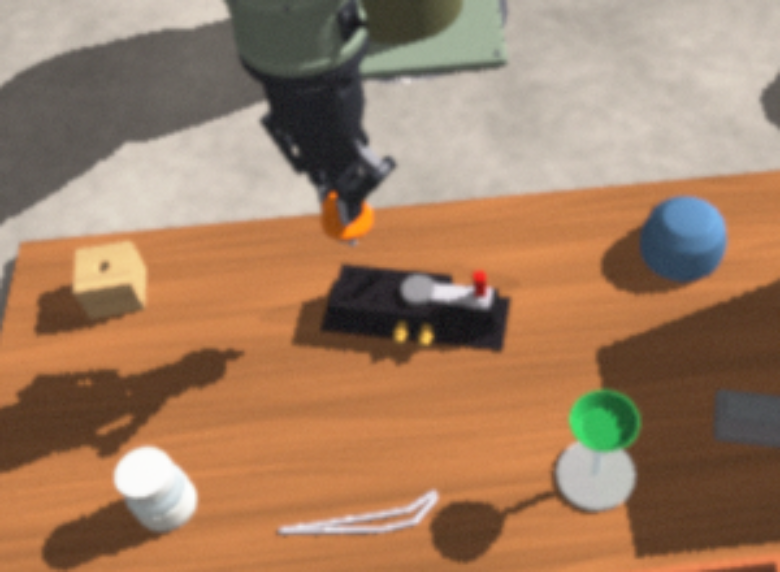

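```bash
python3 -c "
from bench import *
print(job_done())"
```

```text
the job is handed in; nothing more can be done
None
```

The job is done and was handed in at about 19 s.

- **Pin:** I pushed the lock pin down through the lever's eyelet until its collar rested on the lever, with about 54 N at the end. After I let go, its head top measured 101 mm high, which is what a fully seated pin should give. The last pictures show it still in place.
- **Cap:** Turned clockwise (from above), the cap hit a firm stop, and the bar slipped 2–3° in the fingers. Turned counter-clockwise it moved freely for about 60° to the far stop. I then lifted it straight off. There was a brief drag of about 23 N at the start of the lift, and it then came free.
- **At hand-in:** The gripper was holding the cap still. From depth readings, its underside is about 100 mm above the seat. The outside force on the tool was below 1 N.
- **Other things on the plank:** The hide, dish, tweezers, food jar and scraper look undisturbed in the final pictures.

The only disagreement was in the camera measurements. The first wrist picture was taken before the arm had settled and was a few mm off, so I retook it. After that, the eyelet and cap positions measured up to about 3 mm from the given 120 mm spacing. I corrected for this by measuring the pin and the eyelet in the same picture.

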